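# Stow the plug-in sensor and slide the case cover shut

### The job

Lay the white plug-in sensor that lies near the front edge of the table, between the roll of tape and the grey storage case, flat, button side up, in the open compartment of the case; let go of it only once it is down inside, not from above the rim. Then slide the case's flush metal cover fully shut over it: the cover has no handle, so press down on it and drag it along. Leave the roll of tape and the marker where they are.

Things in the scene. Friction and masses are not known exactly. Their poses are not given: they have to be found in the camera images.
- sensor_mid (a point): Centre of the body of the white plug-in sensor near the front edge (loose, 55 g), lying with its grey button up. Its body is 75 mm long (local x from -37 to +38 mm), 46 mm wide (local y) and 22 mm high (z up; the button adds 2 mm); this point is 11 mm above its underside. Two thin prongs stand out 19 mm more at its -x end (94 mm over all). The left table, where it lies, has its top at z = 4 mm.
- case: Grey plastic storage case, 130 mm wide (local x) by 246 mm long (local y), fixed to the table; origin at the centre of its underside, z up. Its side rails and end wall are 46 mm high. The open compartment lies at the +y end: local x -56 to +56 mm, y +27 to +117 mm, floor at z = 4 mm. A raised deck (top 50 mm high) covers the -y end up to y = -23 mm and houses the cover. The cover slides along local +y to shut.
- compartment (a point): Centre of the compartment's floor, 4 mm above the case's underside, 42 mm below its rim; axes as the case's.
- cover (a joint): How far the flat metal cover has slid towards shut, in m: 0 = fully open, 0.090 = fully shut against the end wall. It starts between 0 and 0.010, so its front edge stands up to 10 mm over the compartment. It drags with about 1.2 N and stays where it is left.
- cover_press (a point): Spot on top of the cover at the middle one of three black grip lines (flat print, 90 mm long), on the cover's centre line and 25 mm behind its front edge; moves with the cover; axes as the case's. The cover's top is flush with the side rails, 46 mm above the table, 111 mm wide; at fully open, 50 mm of its length shows in front of the deck. It is sprung and gives up to 3 mm when pressed (about 2.5 N starts it, 10 N bottoms it).
- tape: Bystander: roll of brown packing tape lying flat, 115 x 122 x 48 mm; origin at the centre of its underside.
- marker: Bystander: black marker, 140 mm long (local y), 18 mm thick; origin at the centre of its underside.
- sensor: The same sensor; origin at the centre of its 94 mm overall length and 46 mm width, on its underside; axes as sensor_mid's.

How it is judged:
By the outcome, as a careful person would: the job done as asked, in the order asked, and still so for the second after the job is handed in, with the robot touching nothing.
It also fails if it takes over 42 s, if anything falls off the work surface, if the arm or the gripper's body presses on something with over 40 N, if the wrist force passes 120 N, or if a joint passes its speed limit or range.

### The arm

A 6-joint arm with a two-finger parallel gripper is mounted at the origin on a cart in front of the work surface, level with it; the furniture and walls round the work are solid. World frame = base frame: x ahead of the robot, y to its left, z up, the work surface at z = 0. Lengths are in mm, angles in rad, forces in N, time in s.
With the tool pointing down it reaches from about 300 to 775 mm from the base axis. Payload 14.6 kg.
Tool frame: the origin (TCP) lies at the very end of the fingers, on their centre line; the grasp point (between the pads) lies 19 mm behind it; z points along the fingers, y is the line along which they close (so a half turn about z gives the same grasp; the last joint's range is limited). The gripper opens to 94 mm and grips with 3 to 60 N. Pads are 16 mm wide; open, the fingers measure 119 mm over their backs; the gripper's body (75 mm by 177 mm) begins 78 mm behind the grasp point.
Start: joints at [-1.379, 0.3, 1.521, -0, 1.321, -0.067], TCP at [140.75, -531.675, 205.446] pointing down, gripper open.
Joint ranges: [-3.03, 3.03], [-0.79, 2.21], [0.23, 2.52], [-1.04, 4.18], [0, 3.07], [-2.55, 2.55]. Speed limits (rad/s): [2.22, 2.22, 2.57, 3.14, 3.14, 3.14].

### API

Orientations are given as [roll, pitch, yaw] about the fixed x, y, z axes, in that order (R = Rz(yaw) Ry(pitch) Rx(roll)).
In Python, from cell import manip gives the robot as it stands.
- The arm moves only by the tool servo_tool, never from a script. Its argument "motion" is a list that holds one entry, the list of rows, each a list of 7 numbers: the shift along the world's x, y, z as a fraction of full scale, then the turn, a rotation vector about the world's x, y, z as a fraction of full scale, then the closure, from 0 (fully open) to 1 (shut). In form: [[[x, y, z, rx, ry, rz, gripper], ...]]. A call has 1 to 10 rows; each row is the pose to reach, as a shift and turn from the pose commanded when the call began, turning the shorter way round; what a row does not reach only later rows make up. Full scale, the value 1, is 0.5 m for a shift and pi rad for a turn. A row lasts 1/10 s, in which the tool goes at most 50 mm and 8.59 degrees, less where a joint would pass 70% of its speed; a pose out of reach is approached as far as the arm can. A call with a number of a shift or a turn outside -1 to 1 is refused whole. A call with a gripper value outside its range is refused whole. The fingers move at their own pace and stop on an object; "newtons" is the grip in N (left out, the last holds). Time passes only in rows, so rows that repeat a pose let the fingers close. It gives the time, the measured TCP pose, the force, the opening and the grip force at its end, in the units of the state.
- manip.read_state(): the state, without advancing time (a new reading comes with each control period).
- manip.camera(name): name is "scene" or "top"; returns a dict with "frame" (384x512x3 uint8, red, green, blue), "range_z" (384x512 float32, mm along the optical axis (not along the pixel's ray), 0 where there is no reading), "vfov" (degrees; the focal length in pixels is half the picture's height over the tangent of half this angle, whatever the lens; pixels are square), "cx", "cy" (the principal point, pixels), "k1" (the pictures are not rectified: a ray, as slopes to the right and down, at radius r is drawn at 1 + k1 r^2 times it, then the intrinsics apply), "cam_to_world" (4x4, takes a point from camera to world coordinates). Camera axes: x right, y down, z forward; pixel columns grow to the right and rows downward; lengths in mm; the calibration is good to about 2 mm. A picture is of the moment at which its call begins.
- manip.sign_off(): hands the job in; it is judged then, once.
The state is a dict: "clock": time; "joints": joint angles; "qd": joint speeds; "effort": joint torques, N m; "eef_pos": TCP position; "eef_rot": TCP orientation; "wrist_force": force on the tool from outside, world axes, zero at the start; "moment": the same for the moment, N m; "finger_gap": finger opening in mm; "finger_force": force on a finger pad.
Only numpy, scipy, OpenCV 4.12 (cv2) and the standard library are available. Lean on these libraries where they do the work, as an engineer would, in place of code of your own. Each camera call takes 0.05 s, during which the arm holds its last target. There are 200 camera calls.

## Working session

There is one attempt and no reset: what is moved stays moved. The work goes in short steps, Python scripts to look and compute and a tool call to move; the robot and the scene stay as the last step left them, time stands still between calls to the robot, and variables do not carry over. Pictures are saved under pics/ and viewed, at most 10 in all, crops included, and the job is handed in when it is done.

Besides the shell and the picture viewer there is one more tool, called after "Call:" by a JSON object that holds its "fn" and its "kwargs", one argument or row to a line. servo_tool: Moves the arm, as the interface text tells. Its arguments: {"type":"object","properties":{"motion":{"type":"array"},"newtons":{"type":"number"}},"required":["motion"]}

```bash
mkdir -p pics; ls
cat > h.py <<'E'
import numpy as np, cv2
from cell import manip
def cam(n):
    c=manip.camera(n); np.savez(f'/tmp/{n}.npz',**c)
    return c
def load(n): return dict(np.load(f'/tmp/{n}.npz'))
def rays(c,uv):
    f=384/2/np.tan(np.radians(float(c['vfov']))/2)
    d=(np.asarray(uv,float).reshape(-1,2)-[float(c['cx']),float(c['cy'])])/f
    s=d.copy()
    for _ in range(30): s=d/(1+float(c['k1'])*(s**2).sum(1,keepdims=True))
    return np.c_[s,np.ones(len(s))]
def onplane(c,uv,z):
    T=c['cam_to_world']; r=rays(c,uv)@T[:3,:3].T; o=T[:3,3]
    return o+r*((z-o[2])/r[:,2:3])
def cloud(c):
    v,u=np.mgrid[:384,:512]; r=rays(c,np.c_[u.ravel(),v.ravel()])*c['range_z'].reshape(-1,1)
    T=c['cam_to_world']; return (r@T[:3,:3].T+T[:3,3]).reshape(384,512,3)
E
python3 - <<'E'
from h import *
for n in ['scene','top']:
    c=cam(n); print(n,c['vfov'],c['cx'],c['cy'],c['k1'],np.round(c['cam_to_world'],3))
    cv2.imwrite(f'pics/{n}0.png',cv2.resize(c['frame'][:,:,::-1],(800,600)))
print(manip.read_state())
E
```

```text
pics
scene 50.83287914916127 258.25667421976556 198.37528618904918 -0.07094159820204123 [[ 8.75000e-01 -2.46000e-01  4.16000e-01  2.88089e+02]
 [-4.84000e-01 -4.45000e-01  7.54000e-01 -5.79255e+02]
 [-0.00000e+00 -8.61000e-01 -5.08000e-01  4.97885e+02]
 [ 0.00000e+00  0.00000e+00  0.00000e+00  1.00000e+00]]
top 44.97279478026518 255.37614898596058 195.97363618794236 -0.03763383859510928 [[ 1.50000e-02 -9.81000e-01  1.92000e-01  4.25139e+02]
 [-1.00000e+00 -2.00000e-02 -2.30000e-02  9.72510e+01]
 [ 2.60000e-02 -1.92000e-01 -9.81000e-01  1.15931e+03]
 [ 0.00000e+00  0.00000e+00  0.00000e+00  1.00000e+00]]
{'clock': 0.1, 'joints': array([-1.37860590e+00,  3.00380075e-01,  1.52150690e+00, -1.19907016e-06,
        1.32072093e+00, -6.65902276e-02]), 'qd': array([-3.26860458e-04, -1.61950770e-03, -8.60500888e-04,  2.11929118e-03,
       -1.92999578e-06,  1.64440932e-03]), 'effort': array([ 1.67906546e-03, -5.32642472e+01, -3.53282690e+01,  7.09686032e-02,
        2.35025020e-02, -6.04702609e-05]), 'eef_pos': array([ 140.70294211, -531.45361786,  204.96764619]), 'eef_rot': array([-3.14057957e+00, -6.63972979e-05,  2.58780917e-01]), 'wrist_force': array([-0.06362288, -0.24139783,  1.38527678]), 'moment': array([-0.00981283,  0.05058795, -0.01956984]), 'finger_force': 0.0, 'finger_gap': 94.13481463048915}
```

View pics/top0.png

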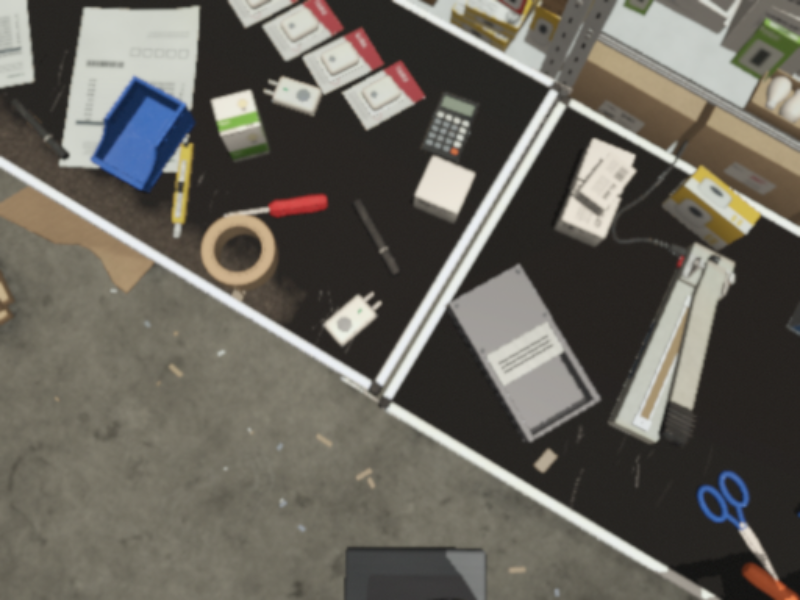

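View pics/scene0.png

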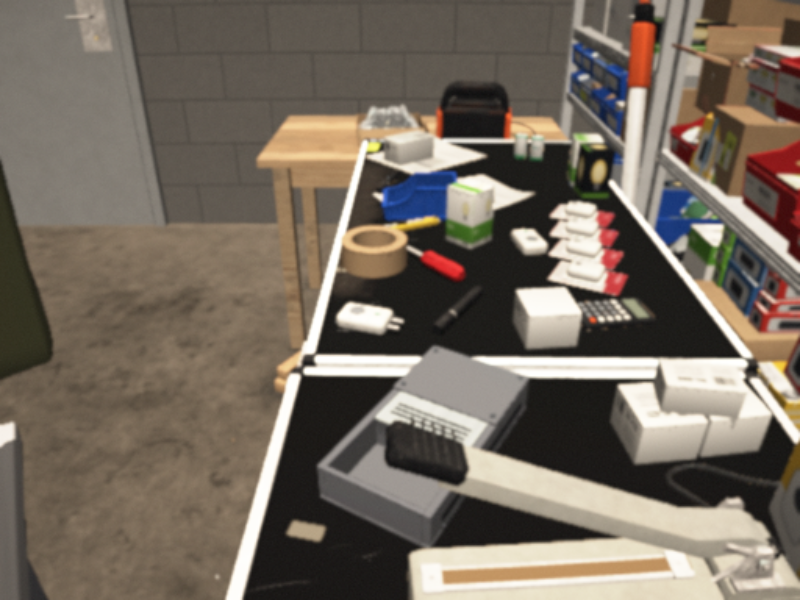

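Top view (800×600): the sensor is at (350,320) with its prongs up-right at (375,303). The case's deck is at about (490,290), its cover at (525,350) and its compartment at about (562,400). A heat sealer stands right of the case at about (650,350). In the scene view the sealer's arm hides part of the case. Next I measure.

Run:
```python
from h import *
c=load('top'); P=cloud(c); im=c['frame']; hsv=cv2.cvtColor(im,cv2.COLOR_RGB2HSV)
s=512/800
# sensor
m=((hsv[...,2]>130)&(hsv[...,1]<90)).astype(np.uint8)
roi=np.zeros_like(m); roi[int(285*s):int(352*s),int(315*s):int(385*s)]=1
m&=roi
n,l,st,ce=cv2.connectedComponentsWithStats(m); print(st,ce)
k=1+np.argmax(st[1:,4]); mk=(l==k)
print('sensor z',np.percentile(P[mk][:,2],[5,25,50,75,95]))
b=cv2.morphologyEx(mk.astype(np.uint8),cv2.MORPH_OPEN,np.ones((9,9)))
for nm,q in(('all',mk),('body',b>0)):
    v,u=np.nonzero(q); W=onplane(c,np.c_[u,v],26 if nm=='body' else 20)[:,:2]
    r=cv2.minAreaRect(W.astype(np.float32)); print(nm,r, 'mean',W.mean(0)); print(cv2.boxPoints(r))
# case grey, by height
z=P[...,2]; roi=np.zeros(z.shape,bool); roi[int(255*s):int(450*s),int(440*s):int(612*s)]=1
for lo,hi,nm in((40,56,'rim+deck'),(-3,12,'floor?')):
    q=(roi&(z>lo)&(z<hi)).astype(np.uint8); q=cv2.morphologyEx(q,cv2.MORPH_OPEN,np.ones((2,2)))
    W=P[q>0][:,:2]; r=cv2.minAreaRect(W.astype(np.float32)); print(nm,q.sum(),r,W.mean(0),np.median(z[q>0])); print(cv2.boxPoints(r))
crop=im[150:300,190:470]; cv2.imwrite('pics/crop1.png',cv2.resize(crop[:,:,::-1],None,fx=2.85,fy=2.85,interpolation=cv2.INTER_CUBIC))
# heights around case (sealer)
for n in('top','scene'):
    C=load(n);Q=cloud(C).reshape(-1,3); Q=Q[C['range_z'].ravel()>0]
    print(n)
    for x in range(160,480,40):
        print(x,[int(max(-9,np.percentile(t,97))) if len(t:=Q[(abs(Q[:,0]-x)<20)&(abs(Q[:,1]-y)<20)&(Q[:,2]<400)][:,2])>3 else None for y in range(280,-480,-40)])
```

```text
[[     0      0    512    384 195971]
 [   207    187     37     34    625]
 [   201    221      5      4     12]] [[255.60179823 191.45952717]
 [224.6        203.584     ]
 [202.41666667 223.08333333]]
sensor z [ 6.63360957 23.30627762 25.79964504 27.69050996 29.98688062]
all ((632.114501953125, 142.73318481445312), (48.822044372558594, 93.78201293945312), 42.81334686279297) mean [627.86522717 146.99393129]
[[582.3396  160.54108]
 [646.07495  91.74525]
 [681.8894  124.92529]
 [618.15405 193.72113]]
body ((626.19482421875, 147.70681762695312), (48.56494140625, 79.07516479492188), 42.81346130371094) mean [625.60941144 147.7653208 ]
[[581.5116  160.20772]
 [635.2522  102.20052]
 [670.87805 135.20592]
 [617.13745 193.2131 ]]
rim+deck 3726 ((525.7166748046875, -46.028656005859375), (251.04273986816406, 348.9354248046875), 30.365665435791016) [ 600.40605427 -109.69271639] 48.75271915270105
[[ 329.21838   41.05184]
 [ 505.61108 -260.01547]
 [ 722.21497 -133.10916]
 [ 545.82227  167.95816]]
floor? 8920 ((691.8245849609375, -97.79029846191406), (368.0810852050781, 548.7861938476562), 87.6706
[... 941 characters left out ...]
, None, None, None, None, None, None, None, None]
240 [None, None, None, None, None, None, None, 246, 309, 364, None, None, None, None, None, None, None, None, None]
280 [None, None, None, None, None, None, None, None, None, None, None, None, None, None, None, None, None, None, None]
320 [None, None, None, None, None, None, None, None, None, None, None, 4, 3, None, None, None, None, None, None]
360 [None, None, None, None, None, None, None, None, None, None, 3, 3, 1, 1, None, None, None, None, None]
400 [None, None, None, None, None, None, None, None, 3, 3, 1, 2, 1, 1, None, None, None, None, None]
440 [None, None, None, None, None, None, 2, 3, 3, 2, 47, 46, 1, 1, 209, 207, None, None, None]
```

View pics/crop1.png

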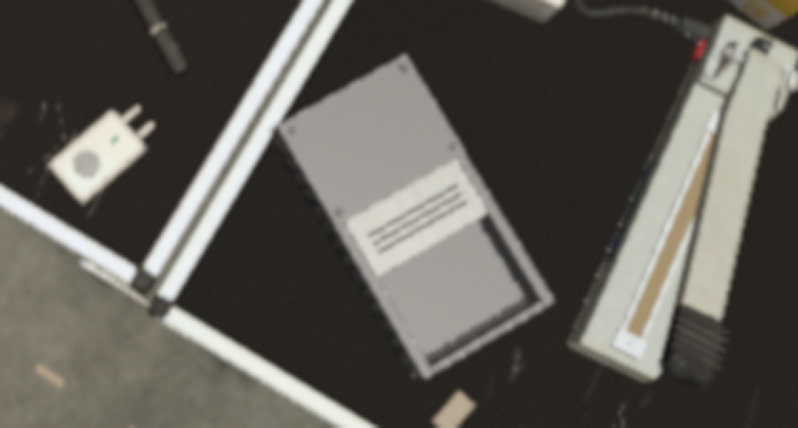

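The crop shows the sensor body at about (100,160), with its button at (87,163) and prongs at about (140,122). The cover's light, lined front part is centred at about (418,215). The compartment runs down to the end wall at (427,377)–(553,298). Now I fit the case and cover.

Run:
```python
from h import *
c=load('top'); P=cloud(c); im=c['frame']; hsv=cv2.cvtColor(im,cv2.COLOR_RGB2HSV); z=P[...,2]
k=2.85; off=np.array([190,150])
def poly(p): 
    m=np.zeros((384,512),np.uint8); cv2.fillPoly(m,[np.int32(np.array(p)/k+off)],1); return m>0
# case outline: bright vs black by threshold, in a polygon
R=poly([(408,40),(575,300),(425,395),(268,132),(290,112)])
m=(R&(hsv[...,2]>75)&(z>36)&(z<60)).astype(np.uint8)
n,l,st,ce=cv2.connectedComponentsWithStats(m); q=l==1+np.argmax(st[1:,4])
v,u=np.nonzero(q); W=onplane(c,np.c_[u,v],48)[:,:2]; r=cv2.minAreaRect(W.astype(np.float32)); print('case',r);print(cv2.boxPoints(r))
# edges independent: deck
D=P[q]; print('depth rect',cv2.minAreaRect(D[:,:2].astype(np.float32)), 'z deck',np.median(z[poly([(390,80),(300,130),(340,195),(440,145)])]))
# cover white
w=(R&(hsv[...,2]>np.percentile(hsv[...,2][q],80))).astype(np.uint8)
print('V deck/cover/floor',[np.median(hsv[...,2][poly(p)]) for p in([(390,80),(300,130),(340,195),(440,145)],[(375,265),(360,225),(372,220),(385,260)],[(400,290),(480,250),(500,290),(420,330)])])
w=(R&(hsv[...,2]>185)).astype(np.uint8); w=cv2.morphologyEx(w,cv2.MORPH_CLOSE,np.ones((5,5)))
n,l,st,ce=cv2.connectedComponentsWithStats(w); print(st[1:]); j=1+np.argmax(st[1:,4]); v,u=np.nonzero(l==j)
Wc=onplane(c,np.c_[u,v],46)[:,:2]; rc=cv2.minAreaRect(Wc.astype(np.float32)); print('cover',rc,cv2.boxPoints(rc)); np.save('/tmp/Wc.npy',Wc)
# floor depth
fp=poly([(400,290),(480,250),(500,290),(420,330)]); print('floor z',np.median(z[fp]))
# local heights round sensor
for p in([(0,190),(140,270),(150,300),(0,215)],[(240,120),(300,30),(320,40),(260,130)]): print('rail z',np.percentile(z[poly(p)],[50,90]))
```

```text
case ((577.6026611328125, -123.00344848632812), (246.84605407714844, 132.6263427734375), 30.067873001098633)
[[ 437.56375   -127.451965 ]
 [ 504.01297   -242.23111  ]
 [ 717.6416    -118.55493  ]
 [ 651.1924      -3.7757874]]
depth rect ((577.79833984375, -123.91857147216797), (247.07028198242188, 131.35614013671875), 30.486753463745117) z deck 50.593414983131424
V deck/cover/floor [np.float64(159.0), np.float64(211.0), np.float64(163.0)]
[[284 196   1   1   1]
 [312 206  48  41 998]]
cover ((573.5447998046875, -125.6188735961914), (53.96281433105469, 112.34651947021484), 30.1476993560791) [[ 522.00116   -90.594864]
 [ 578.425    -187.74467 ]
 [ 625.08844  -160.64288 ]
 [ 568.6646    -63.493073]]
floor z 4.440037524504305
rail z [4.8049432  8.89439757]
rail z [1.30616819 7.07149078]
```

Call:
{"fn": "servo_tool", "kwargs": {
  "motion": [
    [[0,0,0.1,0,0,0.1,0.34],[0,0.1,0.2,0,0,0.2,0.34],[0.5,0.68,0.2,0,0,0.33,0.34],[0.5,0.68,0.2,0,0,0.33,0.34],[0.5,0.68,0.2,0,0,0.33,0.34],[0.5,0.68,0.2,0,0,0.33,0.34],[0.5,0.68,0.2,0,0,0.33,0.34],[0.5,0.68,0.2,0,0,0.33,0.34],[0.5,0.68,0.2,0,0,0.33,0.34],[0.5,0.68,0.2,0,0,0.33,0.34]]
  ],
  "newtons": 15
}}

```text
clock: 1.1
eef_pos: [391.7, -189.6, 305.5]
eef_rot: [3.142, -0.0, 1.296]
wrist_force: [-0.6, 0.0, -1.2]
finger_gap: 62.2
finger_force: 0.0
```

```bash
cat > d.py <<'E'
# usage: d.py x y z yaw -> shift/turn fractions from the measured pose
import sys,numpy as np
from scipy.spatial.transform import Rotation as R
from cell import manip
s=manip.read_state(); x,y,z,yaw=map(float,sys.argv[1:])
d=(R.from_euler('xyz',[np.pi,0,yaw])*R.from_euler('xyz',s['eef_rot']).inv()).as_rotvec()/np.pi
print('pos',s['eef_pos'].round(1),'rot',s['eef_rot'].round(3),'q',s['joints'].round(2),'F',s['wrist_force'].round(1),'gap',round(s['finger_gap'],1),s['finger_force'],'t',s['clock'])
print('shift',((np.array([x,y,z])-s['eef_pos'])/500).round(4),'turn',d.round(4))
E
python3 d.py 627.5 148.2 120 2.318
python3 - <<'E'
from h import *
# sealer points in case frame
C=np.array([577.6,-123.4]); ux=np.array([-.5015,.865]); uy=np.array([-.865,-.5015])
for n in('top','scene'):
    c=load(n);P=cloud(c).reshape(-1,3);P=P[c['range_z'].ravel()>0]
    X=(P[:,:2]-C)@ux; Y=(P[:,:2]-C)@uy
    for a in range(-20,240,40):
        s=(abs(Y-a)<20)&(X<-70)&(X>-250)&(P[:,2]>15)&(P[:,2]<350)
        print(n,a,s.sum(),[ (h,int(X[s&(P[:,2]>h)].max())) for h in(15,60,100,150,190) if (s&(P[:,2]>h)).sum()>2])
E
```

```text
pos [ 391.7 -189.6  305.5] rot [ 3.142 -0.     1.296] q [-0.54 -0.02  1.66  0.    1.51 -0.26] F [-0.6  0.  -1.2] gap 62.2 0.0 t 1.1
shift [ 0.4717  0.6755 -0.371 ] turn [-0.      0.      0.3253]
top -20 0 []
top 20 1 []
top 60 359 [(15, -183), (60, -225), (100, -225)]
top 100 958 [(15, -128), (60, -166), (100, -166), (150, -167)]
top 140 1203 [(15, -70), (60, -107), (100, -107), (150, -107)]
top 180 1013 [(15, -70), (60, -70), (100, -70), (150, -70), (190, -70)]
top 220 192 [(15, -70), (60, -70), (100, -70), (150, -70), (190, -70)]
scene -20 0 []
scene 20 0 []
scene 60 324 [(15, -200), (60, -233), (100, -233)]
scene 100 2338 [(15, -142), (60, -176), (100, -176)]
scene 140 3827 [(15, -80), (60, -116), (100, -116), (150, -116)]
scene 180 3438 [(15, -70), (60, -70), (100, -70), (150, -70), (190, -70)]
scene 220 798 [(15, -70), (60, -70), (100, -70), (150, -70), (190, -70)]
```

Run:
```python
from h import *
C=np.array([577.6,-123.4]); ux=np.array([-.5015,.865]); uy=np.array([-.865,-.5015])
for n in('top','scene'):
    c=load(n);P=cloud(c).reshape(-1,3);P=P[(c['range_z'].ravel()>0)]
    X=(P[:,:2]-C)@ux; Y=(P[:,:2]-C)@uy
    print(n,[(a,[int(X[s].max()) if (s:=(abs(Y-a)<8)&(X<80)&(X>-300)&(P[:,2]>h)&(P[:,2]<300)).sum()>2 else None for h in(20,80)]) for a in range(60,260,15)])
```

```text
top [(60, [65, -242]), (75, [65, -219]), (90, [64, -198]), (105, [64, -176]), (120, [63, -153]), (135, [-93, -132]), (150, [-71, -110]), (165, [-65, -81]), (180, [-63, -63]), (195, [-62, -62]), (210, [-70, -70]), (225, [-104, None]), (240, [None, None]), (255, [None, None])]
scene [(60, [63, -251]), (75, [62, -230]), (90, [63, -205]), (105, [63, -186]), (120, [63, -162]), (135, [63, -138]), (150, [-84, -116]), (165, [-69, -88]), (180, [-70, -74]), (195, [-64, -64]), (210, [-68, -68]), (225, [-77, -77]), (240, [None, None]), (255, [None, None])]
```

Call:
{"fn": "servo_tool", "kwargs": {
  "motion": [
    [[0.47,0.676,0,0,0,0.3253,0.34],[0.4717,0.6755,0,0,0,0.3253,0.34],[0.4717,0.6755,0,0,0,0.3253,0.34],[0.4717,0.6755,0,0,0,0.3253,0.34],[0.4717,0.6755,-0.1,0,0,0.3253,0.34],[0.4717,0.6755,-0.2,0,0,0.3253,0.34],[0.4717,0.6755,-0.371,0,0,0.3253,0.34],[0.4717,0.6755,-0.371,0,0,0.3253,0.34],[0.4717,0.6755,-0.371,0,0,0.3253,0.34],[0.4717,0.6755,-0.371,0,0,0.3253,0.34]]
  ]
}}

```text
clock: 2.1
eef_pos: [626.5, 147.4, 117.1]
eef_rot: [-3.14, -0.001, 2.318]
wrist_force: [1.0, -0.5, 0.7]
finger_gap: 61.6
finger_force: 0.0
```

```bash
python3 d.py 627.5 148.2 6 2.318
python3 - <<'E'
from h import *
c=cam('scene'); cv2.imwrite('pics/s1.png',cv2.resize(c['frame'][:,:,::-1][120:300,150:390],None,fx=3,fy=3,interpolation=cv2.INTER_CUBIC))
E
```

```text
pos [626.5 147.4 117.1] rot [-3.140e+00 -1.000e-03  2.318e+00] q [ 0.17  0.59  1.32  0.    1.23 -0.57] F [ 1.  -0.5  0.7] gap 61.6 0.0 t 2.1
shift [ 0.002   0.0016 -0.2222] turn [ 0.0001 -0.0007  0.    ]
```

View pics/s1.png

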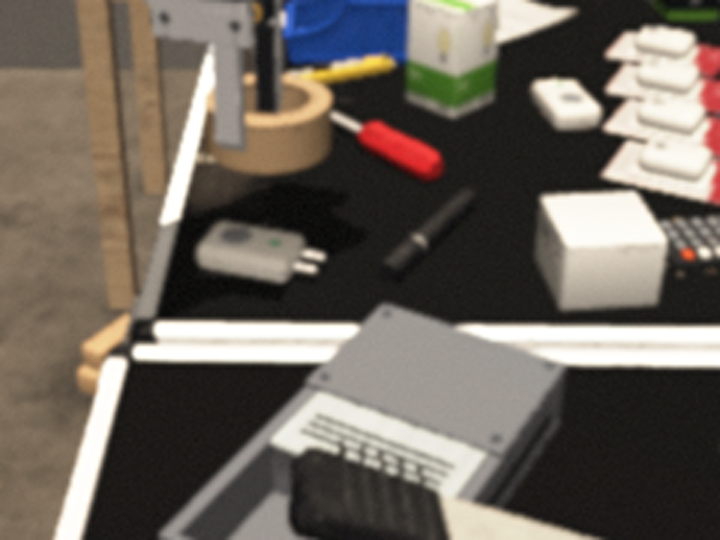

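The fingers hang above the sensor, whose body is at (250,250) with prongs at (310,262). The marker at (430,230) and the tape are clear of them. Descend and grip.

Call:
{"fn": "servo_tool", "kwargs": {
  "motion": [
    [[0.002,0.0016,-0.08,0,-0.0005,0,0.34],[0.002,0.0016,-0.15,0,-0.0005,0,0.34],[0.002,0.0016,-0.19,0,-0.0005,0,0.34],[0.002,0.0016,-0.21,0,-0.0005,0,0.34],[0.002,0.0016,-0.22,0,-0.0005,0,0.34],[0.002,0.0016,-0.22,0,-0.0005,0,0.34],[0.002,0.0016,-0.22,0,-0.0005,0,0.7],[0.002,0.0016,-0.22,0,-0.0005,0,0.7],[0.002,0.0016,-0.22,0,-0.0005,0,0.7],[0.002,0.0016,-0.22,0,-0.0005,0,0.7]]
  ],
  "newtons": 15
}}

```text
clock: 3.15
eef_pos: [628.0, 146.9, 10.9]
eef_rot: [3.139, 0.002, 2.317]
wrist_force: [-1.5, -0.9, 6.9]
finger_gap: 45.7
finger_force: 15.0
```

```bash
python3 d.py 509.1 -152.7 120 2.096
```

```text
pos [628.  146.9  10.9] rot [3.139e+00 2.000e-03 2.317e+00] q [ 0.17  0.71  1.39 -0.    1.04 -0.57] F [-1.5 -0.9  6.9] gap 45.7 15.000485926866531 t 3.15
shift [-0.2379 -0.5992  0.2182] turn [ 0.0001  0.0009 -0.0705]
```

Call:
{"fn": "servo_tool", "kwargs": {
  "motion": [
    [[0,0,0.05,0,0,0,0.7],[0,0,0.14,0,0,0,0.7],[0,0,0.22,0,0,0,0.7],[-0.06,-0.15,0.22,0,0,-0.02,0.7],[-0.1,-0.25,0.22,0,0,-0.04,0.7],[-0.14,-0.35,0.22,0,0,-0.06,0.7],[-0.18,-0.45,0.22,0,0,-0.0705,0.7],[-0.2,-0.53,0.22,0,0,-0.0705,0.7],[-0.238,-0.599,0.22,0,0,-0.0705,0.7],[-0.238,-0.599,0.22,0,0,-0.0705,0.7]]
  ]
}}

```text
clock: 4.15
eef_pos: [507.0, -155.6, 120.1]
eef_rot: [3.141, 0.001, 2.094]
wrist_force: [0.1, 1.1, -0.4]
finger_gap: 45.2
finger_force: 15.0
```

```bash
python3 - <<'E'
from h import *
c=cam('top'); cam('scene'); s=load('scene')
a=cv2.resize(c['frame'][130:330,230:450],(550,500),interpolation=cv2.INTER_CUBIC); cv2.imwrite('pics/t2.png',a[:,:,::-1])
cv2.imwrite('pics/s2.png',cv2.resize(s['frame'][:,:,::-1],(800,600)))
E
python3 d.py 509.1 -152.7 60 2.096
```

```text
pos [ 507.6 -155.   120.1] rot [3.141e+00 1.000e-03 2.093e+00] q [-0.37  0.34  1.67 -0.    1.12 -0.89] F [ 0.4 -0.3 -0.7] gap 46.0 14.999493956565857 t 4.25
shift [ 0.003   0.0046 -0.1203] turn [0.0002 0.0005 0.0011]
```

View pics/s2.png

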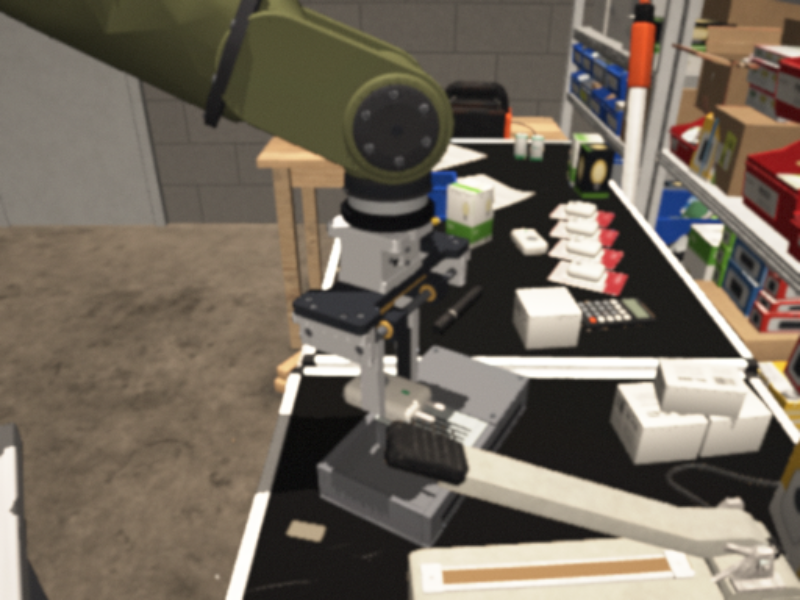

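The scene view shows the sensor held over the compartment, with its left end at about (345,390) and its prongs pointing to about (460,432). The sealer's black grip at (428,450) is nearer the camera. Next I measure how the sensor sits relative to the TCP.

Run:
```python
from h import *
s=load('scene'); t=load('top')
cv2.imwrite('pics/z.png',np.vstack([cv2.resize(s['frame'][225:295,205:315],(660,420),interpolation=cv2.INTER_CUBIC)])[:,:,::-1])
C=np.array([577.6,-123.4]); ux=np.array([-.5015,.865]); uy=np.array([-.865,-.5015]); tcp=np.array([507.6,-155])
print('tcp',(tcp-C)@ux,(tcp-C)@uy)
P=cloud(s); q=np.zeros(P.shape[:2],bool); q[235:290,205:315]=1
X=(P[...,:2]-C)@ux; Y=(P[...,:2]-C)@uy; z=P[...,2]
q&=(z>108)&(z<142)&(X>-80)&(X<80)&(Y>40)&(Y<110)
v,u=np.nonzero(q); print(q.sum(),'X',np.percentile(X[q],[0,2,50,98,100]),'Y',np.percentile(Y[q],[1,99]),'z',np.percentile(z[q],[1,50,99]))
print('hist',np.histogram(X[q],bins=range(-70,80,5)))
```

```text
tcp 7.771000000000001 76.39739999999999
1068 X [-47.15444306 -42.7719286   -7.6825429   42.06020075  47.0783824 ] Y [ 47.84832889 106.23280999] z [117.7453926  133.38992298 140.96732219]
hist (array([  0,   0,   0,   0,  11,  25,  21,  21, 142,  99,  87,  87,  87,
       147,  61,  50,  32,  15,  12,  33,  41,  55,  35,   7,   0,   0,
         0,   0,   0]), array([-70, -65, -60, -55, -50, -45, -40, -35, -30, -25, -20, -15, -10,
        -5,   0,   5,  10,  15,  20,  25,  30,  35,  40,  45,  50,  55,
        60,  65,  70,  75]))
```

View pics/z.png

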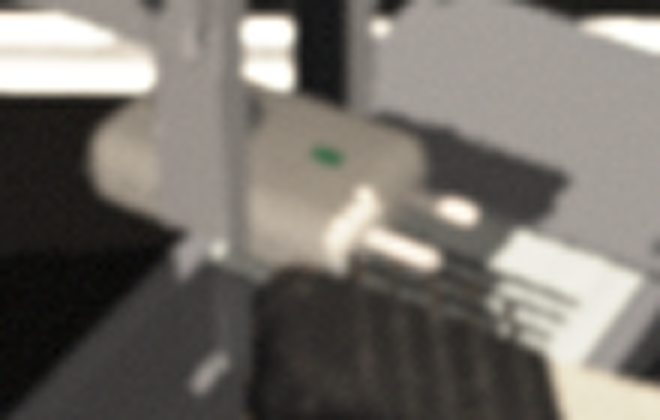

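Call:
{"fn": "servo_tool", "kwargs": {
  "motion": [
    [[0.001,0.002,-0.04,0,0,0,0.7],[0.001,0.002,-0.08,0,0,0,0.7],[0.001,0.002,-0.11,0,0,0,0.7],[0.001,0.002,-0.12,0,0,0,0.7],[0.001,0.002,-0.12,0,0,0,0.7],[0.001,0.002,-0.12,0,0,0,0.7],[0.001,0.002,-0.12,0,0,0,0.7]]
  ]
}}

```text
clock: 4.95
eef_pos: [509.6, -151.6, 60.8]
eef_rot: [3.14, 0.002, 2.096]
wrist_force: [-0.9, 0.6, -1.0]
finger_gap: 45.4
finger_force: 15.0
```

```bash
python3 d.py 509.1 -152.7 11.5 2.097
```

```text
pos [ 509.6 -151.6   60.8] rot [3.140e+00 2.000e-03 2.096e+00] q [-0.36  0.43  1.72  0.    1.   -0.88] F [-0.9  0.6 -1. ] gap 45.4 14.999716579914093 t 4.95
shift [-0.001  -0.0022 -0.0986] turn [0.0003 0.0009 0.0003]
```

Call:
{"fn": "servo_tool", "kwargs": {
  "motion": [
    [[-0.001,-0.002,-0.03,0,0,0,0.7],[-0.001,-0.002,-0.06,0,0,0,0.7],[-0.001,-0.002,-0.08,0,0,0,0.7],[-0.001,-0.002,-0.09,0,0,0,0.7],[-0.001,-0.002,-0.096,0,0,0,0.7],[-0.001,-0.002,-0.098,0,0,0,0.7],[-0.001,-0.002,-0.098,0,0,0,0.7],[-0.001,-0.002,-0.098,0,0,0,0.7]]
  ]
}}

```text
clock: 5.75
eef_pos: [508.8, -152.7, 11.4]
eef_rot: [3.14, 0.002, 2.096]
wrist_force: [-1.2, -0.8, -0.6]
finger_gap: 45.5
finger_force: 15.0
```

```bash
python3 d.py 509.1 -152.7 11 2.097
```

```text
pos [ 508.8 -152.7   11.4] rot [3.140e+00 2.000e-03 2.096e+00] q [-0.36  0.5   1.74  0.    0.9  -0.89] F [-1.2 -0.8 -0.6] gap 45.5 14.99972328543663 t 5.75
shift [ 0.0005  0.     -0.0007] turn [0.0002 0.0007 0.0003]
```

Call:
{"fn": "servo_tool", "kwargs": {
  "motion": [
    [[0,0,-0.001,0,0,0,0.7],[0,0,-0.002,0,0,0,0.7],[0,0,-0.003,0,0,0,0.7],[0,0,-0.003,0,0,0,0.7]]
  ]
}}

```text
clock: 6.15
eef_pos: [508.9, -152.7, 10.7]
eef_rot: [3.14, 0.002, 2.096]
wrist_force: [-6.1, 2.1, 15.1]
finger_gap: 45.3
finger_force: 15.0
```

Call:
{"fn": "servo_tool", "kwargs": {
  "motion": [
    [[0,0,-0.001,0,0,0,0.44],[0,0,-0.001,0,0,0,0.44],[0,0,-0.001,0,0,0,0.44],[0,0,0.01,0,0,0,0.44],[0,0,0.04,0,0,0,0.44],[0,0,0.09,0,0,0,0.44],[0,0,0.17,0,0,0,0.44],[0,0,0.25,0,0,0,0.6],[0.1,0.06,0.3,0,0,0,1],[0.14,0.08,0.3,0,0,0,1]]
  ]
}}

```text
clock: 7.15
eef_pos: [580.7, -112.2, 163.4]
eef_rot: [3.136, 0.005, 2.095]
wrist_force: [0.6, -0.3, -0.5]
finger_gap: 31.9
finger_force: 0.0
```

```bash
python3 d.py 573 -126 70 2.097
python3 - <<'E'
from h import *
s=cam('scene'); t=cam('top')
a=cv2.resize(t['frame'][150:300,260:400],(560,600),interpolation=cv2.INTER_CUBIC)
cv2.imwrite('pics/t3.png',a[:,:,::-1])
E
```

```text
pos [ 580.7 -112.2  163.4] rot [3.136 0.005 2.095] q [-0.25  0.42  1.45  0.    1.26 -0.78] F [ 0.6 -0.3 -0.5] gap 31.9 0.0 t 7.15
shift [-0.0154 -0.0277 -0.1868] turn [0.0005 0.0022 0.0006]
```

View pics/t3.png

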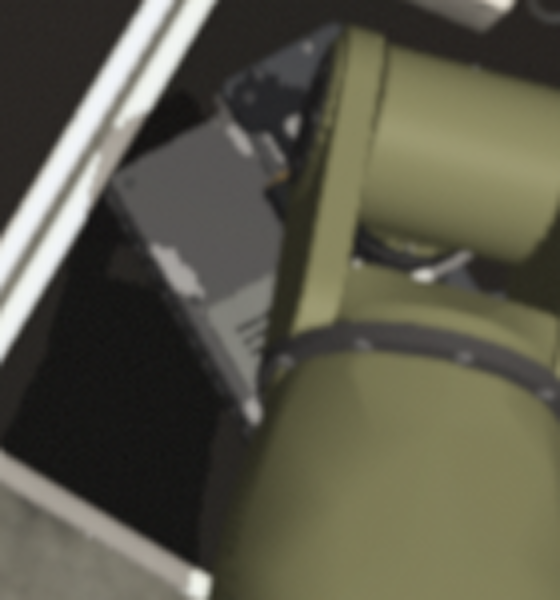

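The arm hides the compartment in the top view, so I check with depth from the scene camera.

Run:
```python
from h import *
C=np.array([577.6,-123.4]); ux=np.array([-.5015,.865]); uy=np.array([-.865,-.5015])
s=load('scene'); P=cloud(s); X=(P[...,:2]-C)@ux; Y=(P[...,:2]-C)@uy; z=P[...,2]; V=s['frame'].max(2).astype(int)
ok=s['range_z']>0
q=ok&(abs(X)<54)&(Y>36)&(Y<115)&(z>12)&(z<36)
print(q.sum(),'X',np.percentile(X[q],[1,50,99]),'Y',np.percentile(Y[q],[1,50,99]),'z',np.percentile(z[q],[5,50,75,95]))
t=ok&(abs(X)<54)&(Y>20)&(Y<115)&(z>22)&(z<32); print('top',t.sum(),np.percentile(X[t],[2,98]),np.percentile(Y[t],[2,98]),z[t].mean())
A=np.c_[X[t],Y[t],np.ones(t.sum())]; print('plane',np.linalg.lstsq(A,z[t],rcond=None)[0])
for a in range(-45,50,15):
    w=ok&(abs(X-a)<6)&(z>41)&(z<51)&(Y>-15)&(Y<80); print(a,w.sum(),Y[w].max() if w.sum() else None, np.median(z[w]) if w.sum() else None)
```

```text
930 X [-42.47878557   7.08343069  53.61846993] Y [57.04236569 86.19386811 98.97177954] z [15.60386383 25.06358297 26.40882162 27.82067381]
top 704 [-23.93182828  52.19443095] [32.54535749 97.87863726] 25.7107243097769
plane [ 6.90058793e-03 -2.71296931e-02  2.78336565e+01]
-45 114 23.722386688628884 45.16365287112396
-30 95 23.358268646286902 45.157806988570655
-15 89 22.743014440588627 45.19660585788512
0 94 23.650511230699358 45.331290520931134
15 89 24.63992070036427 45.3665324628102
30 108 35.221838387100405 45.539429783061365
45 131 36.920616887763046 45.39132826399401
```

Call:
{"fn": "servo_tool", "kwargs": {
  "motion": [
    [[-0.018,-0.029,-0.08,0,0,0,1],[-0.018,-0.029,-0.15,0,0,0,1],[-0.018,-0.029,-0.2,0,0,0,1],[-0.018,-0.029,-0.206,0,0,0,1],[-0.018,-0.029,-0.206,0,0,0,1],[-0.018,-0.029,-0.206,0,0,0,1],[-0.018,-0.029,-0.206,0,0,0,1]]
  ]
}}

```text
clock: 7.95
eef_pos: [570.2, -127.3, 58.0]
eef_rot: [3.139, 0.003, 2.096]
wrist_force: [0.3, -0.4, -0.2]
finger_gap: 0.6
finger_force: 0.0
```

```bash
python3 d.py 571.5 -126.9 48 2.097
```

```text
pos [ 570.2 -127.3   58. ] rot [3.139e+00 3.000e-03 2.096e+00] q [-0.28  0.53  1.56  0.    1.05 -0.81] F [ 0.3 -0.4 -0.2] gap 0.6 0.0 t 7.95
shift [ 0.0025  0.0008 -0.02  ] turn [0.0003 0.0012 0.0003]
```

Approach contact slowly.

Call:
{"fn": "servo_tool", "kwargs": {
  "motion": [
    [[0,0,-0.01,0,0,0,1],[0,0,-0.018,0,0,0,1],[0,0,-0.022,0,0,0,1],[0,0,-0.025,0,0,0,1],[0,0,-0.026,0,0,0,1],[0,0,-0.026,0,0,0,1]]
  ]
}}

```text
clock: 8.55
eef_pos: [569.8, -127.0, 43.9]
eef_rot: [3.14, 0.001, 2.096]
wrist_force: [-2.6, 2.7, 7.0]
finger_gap: 0.4
finger_force: 3.7
```

Call:
{"fn": "servo_tool", "kwargs": {
  "motion": [
    [[-0.0086,-0.005,0,0,0,0,1],[-0.0173,-0.01,0,0,0,0,1],[-0.026,-0.015,0,0,0,0,1],[-0.0346,-0.02,0,0,0,0,1],[-0.0432,-0.025,0,0,0,0,1],[-0.0519,-0.03,0,0,0,0,1],[-0.0605,-0.035,0,0,0,0,1],[-0.0692,-0.04,0,0,0,0,1]]
  ]
}}

```text
clock: 9.35
eef_pos: [535.4, -147.1, 44.1]
eef_rot: [3.139, 0.002, 2.096]
wrist_force: [-0.1, 1.6, 7.0]
finger_gap: 0.3
finger_force: 3.5
```

```bash
cat > cv.py <<'E'
from h import *
C=np.array([577.6,-123.4]); ux=np.array([-.5015,.865]); uy=np.array([-.865,-.5015])
s=manip.read_state(); p=s['eef_pos'][:2]-C; print('tcp case',p@ux,p@uy,s['eef_pos'],'F along y',s['wrist_force'][:2]@uy,s['wrist_force'])
c=cam('scene'); P=cloud(c); X=(P[...,:2]-C)@ux; Y=(P[...,:2]-C)@uy; z=P[...,2]; ok=c['range_z']>0
for a in (25,30,35,40,45,50):
    w=ok&(abs(X-a)<3)&(z>40)&(z<50)&(Y>-15)&(Y<112); print(a,w.sum(),Y[w].max() if w.sum() else None)
E
python3 cv.py
```

```text
tcp case 0.6734150893642941 48.34497091176384 [ 535.43238128 -147.06895457   44.13629067] F along y -0.7497388088438462 [-0.05361122  1.58746264  7.04704524]
25 27 75.44901408829062
30 38 75.44901408829062
35 55 74.75817949985547
40 58 75.67212895867391
45 63 76.26918925881236
50 62 89.97663073880067
```

Call:
{"fn": "servo_tool", "kwargs": {
  "motion": [
    [[-0.0086,-0.005,0,0,0,0,1],[-0.0173,-0.01,0,0,0,0,1],[-0.026,-0.015,0,0,0,0,1],[-0.0346,-0.02,0,0,0,0,1],[-0.0432,-0.025,0,0,0,0,1],[-0.0519,-0.03,0,0,0,0,1],[-0.06,-0.0347,0,0,0,0,1],[-0.065,-0.0376,0,0,0,0,1],[-0.069,-0.04,0,0,0,0,1],[-0.071,-0.0411,0,0,0,0,1]]
  ]
}}

```text
clock: 10.4
eef_pos: [500.0, -167.8, 44.2]
eef_rot: [3.139, 0.002, 2.096]
wrist_force: [0.0, 2.1, 7.1]
finger_gap: 0.6
finger_force: 3.4
```

```bash
python3 cv.py
```

```text
tcp case 0.48913665237498094 89.40073840084932 [ 500.00189437 -167.82348361   44.15487295] F along y -1.1032512468996698 [0.04240434 2.1267627  7.13193329]
25 92 111.45458929801723
30 55 111.43052573091438
35 44 111.98531582034558
40 44 111.95462103794335
45 42 111.6903374528031
50 39 111.57463399910077
```

Not at the stop yet (drag still about 1.1 N). Push on in small steps.

Call:
{"fn": "servo_tool", "kwargs": {
  "motion": [
    [[-0.0017,-0.001,0,0,0,0,1],[-0.0035,-0.002,0,0,0,0,1],[-0.0052,-0.003,0,0,0,0,1],[-0.0069,-0.004,0,0,0,0,1],[-0.0069,-0.004,0,0,0,0,1]]
  ]
}}

```text
clock: 10.95
eef_pos: [496.6, -169.8, 44.1]
eef_rot: [3.139, 0.002, 2.096]
wrist_force: [-1.5, 0.5, 6.1]
finger_gap: 0.5
finger_force: 3.5
```

```bash
python3 cv.py|head -1
```

```text
tcp case 0.47240147536874133 93.35208173167246 [ 496.59144488 -169.8201028    44.14372454] F along y 1.0178860240345207 [-1.46466484  0.49660831  6.08550272]
```

Call:
{"fn": "servo_tool", "kwargs": {
  "motion": [
    [[-0.0017,-0.001,-0.001,0,0,0,1],[-0.0035,-0.002,-0.001,0,0,0,1],[-0.0052,-0.003,-0.001,0,0,0,1],[-0.0069,-0.004,-0.001,0,0,0,1],[-0.0069,-0.004,-0.001,0,0,0,1]]
  ]
}}

```text
clock: 11.5
eef_pos: [493.8, -171.7, 44.0]
eef_rot: [3.138, 0.003, 2.096]
wrist_force: [3.7, 3.3, 7.8]
finger_gap: -0.0
finger_force: 3.7
```

```bash
python3 cv.py|head -1
```

```text
tcp case 0.23414154242668417 96.68602763666533 [ 493.82631484 -171.69868389   43.95039748] F along y -4.856843974396782 [3.72181817 3.26514707 7.80464551]
```

Call:
{"fn": "servo_tool", "kwargs": {
  "motion": [
    [[-0.0017,-0.001,0,0,0,0,1],[-0.0035,-0.002,0,0,0,0,1],[-0.0035,-0.002,0,0,0,0,1]]
  ]
}}

```text
clock: 11.85
eef_pos: [492.2, -172.8, 44.0]
eef_rot: [3.138, 0.003, 2.096]
wrist_force: [3.4, 2.1, 7.2]
finger_gap: 0.4
finger_force: 3.6
```

Call:
{"fn": "servo_tool", "kwargs": {
  "motion": [
    [[0,0,0.02,0,0,0,1],[0,0,0.1,0,0,0,1],[0,0,0.2,0,0,0,1],[0,0,0.3,0,0,0,1],[0,0.1,0.4,0,0,0,1],[0,0.2,0.4,0,0,0,1],[0,0.3,0.4,0,0,0,1],[0,0.4,0.4,0,0,0,1],[0,0.5,0.4,0,0,0,1],[0,0.6,0.4,0,0,0,1]]
  ]
}}

```text
clock: 12.85
eef_pos: [490.2, 113.2, 243.5]
eef_rot: [3.14, 0.001, 2.096]
wrist_force: [1.6, -0.6, 0.9]
finger_gap: 0.6
finger_force: 0.0
```

```bash
python3 - <<'E'
from h import *
t=cam('top')
cv2.imwrite('pics/t4.png',cv2.resize(t['frame'][:,:,::-1][130:330,190:450],(780,600),interpolation=cv2.INTER_CUBIC))
E
python3 cv.py
```

```text
tcp case 253.83435923243238 -45.55740168710557 [489.68524255 119.07989407 243.36571976] F along y -1.378542646472299 [-0.62154054  3.82088777 -0.45050831]
25 133 111.90101622756443
30 156 111.90101622756443
35 168 110.80844145190635
40 182 111.45100617988233
45 181 111.21963557994647
50 172 111.70091230348895
```

View pics/t4.png

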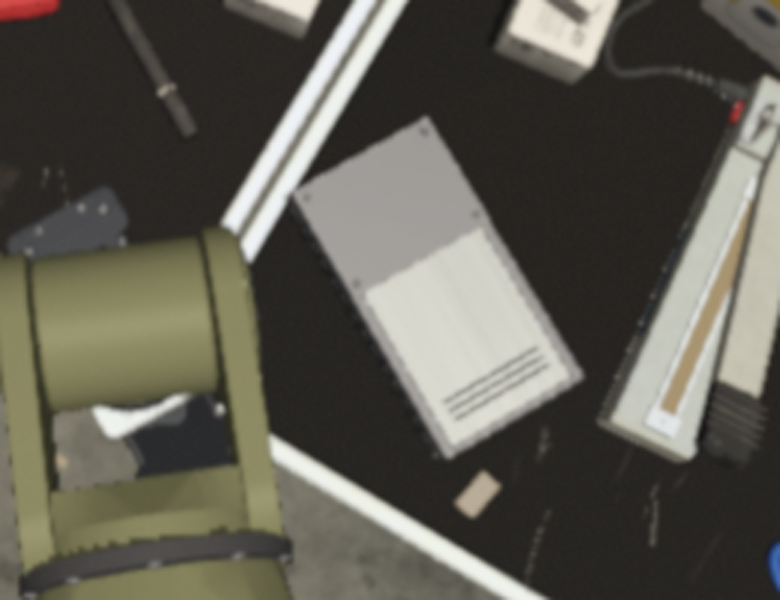

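The cover (light, its lines at about (495,385)) now reaches the end wall at (450,455)–(580,375). I check its length: 140 mm visible when shut.

```bash
python3 - <<'E'
from h import *
C=np.array([577.6,-123.4]); ux=np.array([-.5015,.865]); uy=np.array([-.865,-.5015])
t=load('top'); V=t['frame'].max(2); v,u=np.nonzero(V>185); W=onplane(t,np.c_[u,v],46)[:,:2]-C; X,Y=W@ux,W@uy
for a in range(-40,50,20):
    w=(abs(X-a)<6)&(Y>-60)&(Y<123); print(a,np.percentile(Y[w],[1,99.5]))
E
python3 -c "
from cell import manip
s=manip.read_state();print(s['qd'].round(3),s['eef_pos'],s['clock'])"
```

```text
-40 [-21.02543132 116.29839477]
-20 [-20.93622298 116.89648983]
0 [-20.83069092 116.59222395]
20 [-20.71718103 116.87280855]
40 [-20.58502069 117.10856991]
[-0.103 -0.011  0.019 -0.02  -0.    -0.098] [489.9755164  115.89336977 243.21939272] 12.95
```

The front edge is at about 117 mm, so the cover is fully shut. I hold still briefly, then hand in.

Call:
{"fn": "servo_tool", "kwargs": {
  "motion": [
    [[0,0,0,0,0,0,1],[0,0,0,0,0,0,1],[0,0,0,0,0,0,1],[0,0,0,0,0,0,1]]
  ]
}}

```text
clock: 13.35
eef_pos: [491.0, 110.3, 243.0]
eef_rot: [3.14, 0.001, 2.094]
wrist_force: [0.4, -0.4, -0.7]
finger_gap: 0.4
finger_force: 0.0
```

```bash
python3 -c "
from cell import manip
print(manip.sign_off())"
```

```text
the job is handed in; nothing more can be done
None
```

The sensor lies flat, button side up, in the compartment; the cover is fully shut over it (front edge measured at about 117 mm), the tape and marker were not touched, and the job was handed in at about 13 s.

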